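Wedge a blank tight in the planing board

ROBOT

A 6-joint arm with a two-finger parallel gripper is mounted at the origin on a cart in front of the work surface, level with it; the furniture and walls round the work are solid. World frame = base frame: x ahead of the robot, y to its left, z up, the work surface at z = 0. Lengths are in mm, angles in rad, forces in N, time in s.
With the tool pointing down it reaches from about 350 to 775 mm from the base axis. Payload 7.3 kg.
Tool frame: the origin (TCP) lies on the centre line of the jaws, within the pads' length; the fingertips stand 14 mm ahead of it and the grasp point (between the pads) lies 5 mm behind it; z points along the fingers, y is the line along which they close (so a half turn about z gives the same grasp; the last joint's range is limited). The gripper opens to 92 mm and grips with 3 to 60 N. Pads are 19 mm wide; open, the fingers measure 130 mm over their backs; the gripper's body (75 mm by 190 mm) begins 47 mm behind the grasp point.
Start: joints at [-0.146, 0.342, 1.524, -0, 1.275, -0.146], TCP at [525.018, 0.02, 240.741] pointing down, gripper open.
Joint ranges: [-2.53, 2.53], [-0.77, 2.02], [0.04, 2.7], [-1, 4.14], [0.28, 2.66], [-3.11, 3.11]. Speed limits (rad/s): [2.57, 2.57, 3.14, 3.14, 3.14, 3.14].

INTERFACE

Orientations are given as [roll, pitch, yaw] about the fixed x, y, z axes, in that order (R = Rz(yaw) Ry(pitch) Rx(roll)).
In Python, from plant import get_obs, capture, bot, spot_in, trace, pinpoint gives the robot as it stands.
- The arm moves only by the tool play_rows, never from a script. Its argument "rows" is a list of rows, each a list of 2 entries, a list of its own where there are three numbers: the shift along the world's x, y, z in units of 3 cm (1.0 is 3 cm), then the turn, a rotation vector about the world's x, y, z in units of 8 degrees (1.0 is 8 degrees). A call has 1 to 12 rows; each row shifts and turns the commanded pose from where the row before left it; what a row does not reach is not made up. A row lasts 1/8 s, in which the tool goes at most 62.5 mm and 10.7 degrees, less where a joint would pass 70% of its speed; a pose out of reach is approached as far as the arm can. A call with a number of a shift or a turn outside -1 to 1 is refused whole. A call with a gripper value outside its range is refused whole. "hand" is the opening, from -1 (shut) to 1 (fully open), set as the call begins (left out, the last holds). The fingers move at their own pace and stop on an object; the grip force is fixed at half the most. Time passes only in rows, so rows that do not move let the fingers close. It gives the time, the measured TCP pose, the force, the opening and the grip force at its end, in the units of the state.
- get_obs(): the state, without advancing time (a new reading comes with each control period).
- capture(name): name is "scene" or "side" or "wrist"; returns a dict with "frame" (384x512x3 uint8, red, green, blue), "fov_y" (degrees; the focal length in pixels is half the picture's height over the tangent of half this angle, whatever the lens; pixels are square), "cx", "cy" (the principal point, pixels), "rvec" (rotation vector, rad) and "tvec" (3), from world to camera coordinates, as OpenCV has them; the wrist camera has in their place "hand_eye" (4x4, takes a point from camera to tool coordinates, whose origin is the TCP and whose axes are the flange's). Camera axes: x right, y down, z forward; pixel columns grow to the right and rows downward; lengths in mm; the calibration is good to about 2 mm. The wrist camera is an equidistant fisheye: a pixel r from the principal point sees the ray r / f radians off the axis. A picture is of the moment at which its call begins: read the wrist's pose just before it. There is no depth.
- bot.close_job(): hands the job in; it is judged then, once.
Trained networks look in the newest picture that a camera, given by its name, has taken for a name from the list of things; names that differ only in an ending like _2 or _b are one class to them, and where a whole thing is asked for, a point or a joint stands for the part that bears it (a point fixed in the world has none). Each returns a list of dicts, best first, with "p" (0 to 1); they miss things now and then, are a little off and sometimes report something else, mostly with a low value. They report only what shows in the picture. A call takes as long as a camera call.
- spot_in(query, camera): "at" ([row, column] in pixels, amid what is visible of it).
- trace(query, camera): "mask" (384x512 bool, what is visible of it) and "at" ([row, column] in pixels, amid what is visible of it).
- pinpoint(query, camera): "at" ([row, column] in pixels: a listed point, or the origin of a listed thing).
The state is a dict: "time": time; "joint_positions": joint angles; "dq": joint speeds; "tau": joint torques, N m; "tool_pos": TCP position; "tcp_rot": TCP orientation; "contact_force": force on the tool from outside, world axes, zero at the start; "moment": the same for the moment, N m; "grip_width": finger opening in mm; "finger_force": force on a finger pad.
Only numpy, scipy, OpenCV 4.12 (cv2) and the standard library are available. Lean on these libraries where they do the work, as an engineer would, in place of code of your own. Each camera call takes 0.05 s, during which the arm holds its last target. There are 200 camera calls.

TASK

Get the wooden blank ready for planing: take the stick that was left in the wedge slot out of the planing board and lay it on the bench, see that the blank sits right up against the end stop, then slide the dark wedge into the slot, thin end first, and push on it until the blank is held tight between wedge and fence. Hand-tight is enough: stop as soon as the wedge binds under a firm push of some 10 to 20 newtons and do not force it, which would crush the edges; leave the other tools where they are.

Things in the scene. Friction and masses are not known exactly. Their poses are not given: they have to be found in the camera images.
- jig: Planing board, fixed to the bench: plywood base 170 (x) by 370 (y) by 15 mm thick. Origin: centre of the base's underside, on the bench; y points along the board to the end stop. The straight fence runs along its +x side, a tapered cleat along its -x side, the wedge slot lies between blank and cleat. From y = -185 mm to the slot's mouth the base is a bare apron.
- slot_mouth (a point): Mid-mouth of the wedge slot, on the base's top, at (-30, -35, 15) mm in the jig's frame; the slot runs from here along the jig's +y. The cleat (160 mm long, 25 mm high) is bolted through cross slots, so its x differs by up to 3 mm either way. With the blank on the fence the slot is 26 to 33 mm wide here and narrows by 1 mm per 10 mm (cleat side slopes, blank side straight).
- stop_face (a point): On the blank's side of the end stop, a fixed wooden bar 25 mm high across the jig's +y end; at (15, 152, 15) mm in the jig's frame, where the blank's far end comes to rest, on the base's top.
- fence: Straight wooden fence of the planing board, 30 x 200 x 25 mm, fixed on the base. Origin: centre of its underside, 15 mm above the bench; its axes are the jig's. Its inner face is at x = -15 mm, that is x = +45 mm in the jig's frame.
- blank: Pale planed wooden blank, 60 (x) by 202 (y) by 50 mm high, about 0.35 kg, lying loose on the jig's base, 1 to 2 mm off the fence and 5 to 15 mm short of the end stop. Origin: centre of its underside. Seated, its centre is at x = +15, y = +51 mm in the jig's frame, its near end at y = -50 mm.
- wedge: Dark wooden wedge, 170 (y) x 24 mm high, 36 wide at the thick end (y = -85), 19 at the thin end (y = +85); on the bench right of the jig. Origin: centre of its underside. Face x = +14 is straight (goes to the blank), the other slopes from x = -22 to -5. In the slot its axes are the jig's, x about -29 mm; it binds somewhere between y = -50 and +20 mm of the jig, thick end still standing out.
- stick: Thin square wooden stick, 16 x 120 (y) x 16 mm, 0.03 kg, lying on the jig's base with its +y end in the wedge slot and the other end standing out over the apron. Origin: centre of its underside.
- bench_plane: Hand plane, 60 x 240 x 105 mm, blue sole, standing on the bench left of the jig; a bystander. Origin: centre of its underside.
- tape_measure: Yellow tape measure, 36 x 80 x 64 mm; a bystander left of the jig. Origin: centre of its underside.
- square: Combination square, steel rule 300 mm long with a red head, lying in front of the jig; a bystander. Origin: centre of its underside.
- chisel: Chisel with wooden handle, 24 x 252 x 24 mm, lying to the right; a bystander. Origin: centre of its underside.

How it is judged (in metres and radians):
On the way, in this order (a step that is already met when the one before it is completed fails the run):
1. the stick lies flat on the bench, off the planing board (height (world z) of stick below 0.0125 m and angle between stick's own y axis and vertical between 1.5 and 1.64 rad), for 0.2 s.
2. the blank is against the end stop and held tight between wedge and fence (contact force between wedge and blank above 6 N and contact force between blank and fence above 6 N and y of blank in the frame of jig above 0.0475 m and z of each of blank, wedge in the frame of jig below 0.018 m and angle between wedge's own z axis and vertical below 0.08 rad and angle between blank's own z axis and vertical below 0.05 rad), for 0.2 s.
At the end, for the whole second after the job is handed in: Stick lying flat on the bench top, off the board. Blank flat on the base within 3.5 mm of the end stop, wedge flat in its slot; let go, the wedge presses on the blank and the blank on the fence with more than 6 N each (never over 130 N). All at rest (all of step 1 and all of step 2 and linear speed of each of wedge, blank below 0.01 m/s and linear speed of stick below 0.02 m/s); the robot touches nothing.
It fails at once if the wedge is forced: more than 130 N between wedge and blank (contact force between wedge and blank above 130 N).
It fails at once if the blank is lifted or tipped out of the planing board (z of blank in the frame of jig above 0.035 m or angle between blank's own z axis and vertical above 0.25 rad).
It fails at once if the plane, tape measure, square or chisel is knocked about (moved more than 30 mm) (distance of any of bench_plane, tape_measure, square, chisel from where it was at the start of the episode above 0.03 m).
It also fails if it takes over 72 s, if anything falls off the work surface, if the arm or the gripper's body presses on something with over 40 N, if the wrist force passes 120 N, or if a joint passes its speed limit or range.

## Working session

There is one attempt and no reset: what is moved stays moved. The work goes in short steps, Python scripts to look and compute and a tool call to move; the robot and the scene stay as the last step left them, time stands still between calls to the robot, and variables do not carry over. Pictures are saved under pics/ and viewed, at most 10 in all, crops included, and the job is handed in when it is done.

Besides the shell and the picture viewer there is one more tool, called after "Emit:" as name(argument=value, ...), one argument or row to a line, values as JSON. play_rows: Moves the arm, as the interface text tells. Shifts and turns lie within -1 to 1; 1 stands for 3 cm of shift or 8 degrees of turn. Its arguments: {"type":"object","properties":{"rows":{"type":"array"},"hand":{"type":"number"}},"required":["rows"]}

```bash
mkdir -p pics; ls
cat > h.py <<'E'
import numpy as np, cv2
from plant import get_obs, capture, bot, spot_in, trace, pinpoint
from scipy.spatial.transform import Rotation as R
def ray(c,px):  # px [row,col] -> origin, dir in world (fixed cams)
    f=c["frame"].shape[0]/2/np.tan(np.radians(c["fov_y"])/2)
    x=(px[1]-c["cx"])/f; y=(px[0]-c["cy"])/f
    if "hand_eye" in c:
        r=np.hypot(x,y); d=np.array([x/r*np.sin(r),y/r*np.sin(r),np.cos(r)]) if r>0 else np.array([0,0,1.])
        T=np.eye(4); T[:3,:3]=R.from_euler('xyz',c["o"]["tcp_rot"]).as_matrix(); T[:3,3]=c["o"]["tool_pos"]
        M=T@np.array(c["hand_eye"]); return M[:3,3], M[:3,:3]@d
    Rm=R.from_rotvec(np.ravel(c["rvec"])).as_matrix(); t=np.ravel(c["tvec"])
    d=Rm.T@np.array([x,y,1]); return -Rm.T@t, d/np.linalg.norm(d)
def onz(c,px,z):
    o,d=ray(c,px); return o+d*(z-o[2])/d[2]
def tri(*rs):
    A=sum(np.eye(3)-np.outer(d,d) for o,d in rs); b=sum((np.eye(3)-np.outer(d,d))@o for o,d in rs)
    p=np.linalg.solve(A,b); return p,[np.linalg.norm(np.cross(p-o,d)) for o,d in rs]
def proj(c,p):
    p=np.asarray(p,float); f=c["frame"].shape[0]/2/np.tan(np.radians(c["fov_y"])/2)
    if "hand_eye" in c:
        T=np.eye(4); T[:3,:3]=R.from_euler('xyz',c["o"]["tcp_rot"]).as_matrix(); T[:3,3]=c["o"]["tool_pos"]
        q=(np.linalg.inv(T@np.array(c["hand_eye"]))@np.append(p,1))[:3]
        a=np.arctan2(np.hypot(q[0],q[1]),q[2]); u=q[:2]/np.hypot(q[0],q[1])*a
    else:
        q=R.from_rotvec(np.ravel(c["rvec"])).as_matrix()@p+np.ravel(c["tvec"]); u=q[:2]/q[2]
    return np.array([c["cy"]+f*u[1],c["cx"]+f*u[0]])
def cap(n):
    o=get_obs(); c=capture(n); c["o"]=o; return c
E
cat > a.py <<'E'
from h import *
o=get_obs(); print({k:np.round(v,3) for k,v in o.items()})
C={n:cap(n) for n in("scene","side","wrist")}
for n,c in C.items():
    cv2.imwrite(f"pics/{n}0.png",c["frame"][:,:,::-1])
    print(n,c["fov_y"],c["cx"],c["cy"], ray(c,[c["cy"],c["cx"]+.01]))
for q in "jig slot_mouth stop_face fence blank wedge stick bench_plane tape_measure square chisel".split():
    rs=[]
    for n,c in C.items():
        p=pinpoint(q,n)
        if p: rs.append(ray(c,p[0]["at"])); print(q,n,np.round(p[0]["at"]),round(p[0]["p"],2),np.round(onz(c,p[0]["at"],15 if q in("slot_mouth","stop_face","fence","blank","stick") else 0)))
    if len(rs)>1: print("   tri",*[np.round(v,1) for v in tri(*rs)])
import pickle; pickle.dump(C,open("c0.pkl","wb"))
i=np.hstack([C["scene"]["frame"],C["side"]["frame"]])[:,:,::-1]
cv2.imwrite("pics/both.png",cv2.resize(np.vstack([C["scene"]["frame"],C["side"]["frame"]])[:,:,::-1],(400,600)))
E
python3 a.py
```

```text
pics
{'time': np.float64(0.0), 'joint_positions': array([-0.146,  0.343,  1.525,  0.   ,  1.275, -0.146]), 'dq': array([ 0.   ,  0.001,  0.001, -0.   ,  0.   , -0.   ]), 'tau': array([ 1.0000e-03, -4.3125e+01, -2.4422e+01,  7.2000e-02,  5.6000e-02,
       -0.0000e+00]), 'tool_pos': array([5.24623e+02, 8.20000e-02, 2.40056e+02]), 'tcp_rot': array([-3.14 , -0.   ,  1.571]), 'contact_force': array([0.326, 0.029, 0.566]), 'moment': array([-0.012,  0.016,  0.023]), 'finger_force': np.float64(0.0), 'grip_width': np.float64(91.744)}
scene 44.339865539279316 262.70755200937975 191.54309783606087 (array([ -29.65056624, -867.68497228, 1264.92563378]), array([ 0.3419873 ,  0.53305321, -0.77388562]))
side 52.54640696132624 256.093931805097 197.3565916144443 (array([   5.00227951, 1108.8855853 ,  532.36069639]), array([ 0.381479  , -0.85075192, -0.36151756]))
wrist 65.70646984690485 263.40784818584785 190.05728104809586 (array([524.49527766,  66.29157965, 386.1130849 ]), array([-5.53835859e-04, -2.44568138e-01, -9.69631950e-01]))
jig scene [166. 257.] 0.93 [577. 114.   0.]
jig side [225. 220.] 0.
[... 733 characters left out ...]
] [3.2 3.2]
stick scene [177. 252.] 0.66 [527.  69.  15.]
stick side [219. 239.] 0.4 [523.  88.  15.]
stick wrist [117. 273.] 0.8 [536.  65.  15.]
   tri [532.6  69.8   7.6] [5.2 1.8 5.7]
bench_plane scene [123. 184.] 0.96 [462. 465.   0.]
bench_plane side [285. 188.] 0.81 [478. 453.   0.]
   tri [465.4 462.7   5.9] [5.6 5.6]
tape_measure scene [112. 246.] 0.61 [700. 385.   0.]
square scene [180. 196.] 0.94 [361. 180.   0.]
square side [242. 281.] 0.65 [354. 153.   0.]
square wrist [ 50. 136.] 0.97 [351. 167.   0.]
   tri [353.5 166.7   9.4] [5.3 4.8 2.5]
chisel scene [294. 363.] 0.77 [ 561. -485.    0.]
chisel side [170. 287.] 0.72 [ 579. -517.    0.]
   tri [ 563.3 -486.     8. ] [5.4 5.4]
```

View pics/scene0.png

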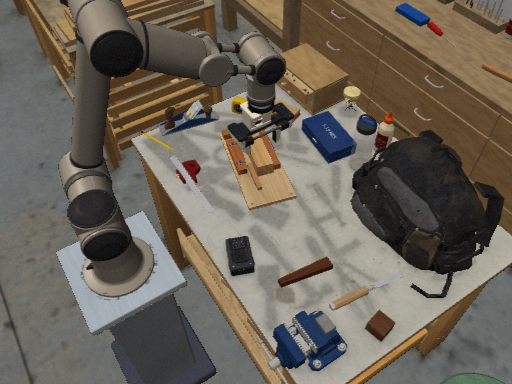

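View pics/wrist0.png

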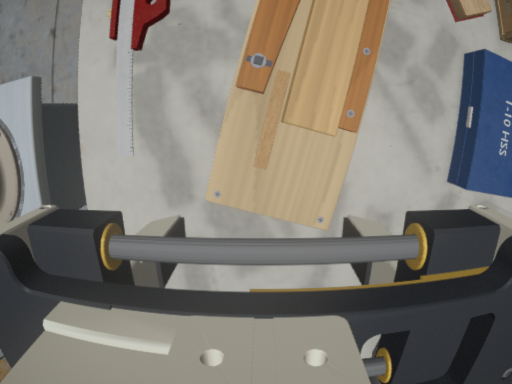

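Emit:
play_rows(
  rows=[
    [[0.3,0.5,1],[0,0,0]],
    [[0.3,0.5,1],[0,0,0]],
    [[0.3,0.3,1],[0,0,0]],
    [[0,0,0],[0,0,0]],
    [[0,0,0],[0,0,0]],
  ],
)

```text
time: 2.42
tool_pos: [551.5, 38.9, 329.7]
tcp_rot: [-3.14, 0.0, 1.571]
contact_force: [1.2, -0.2, 0.2]
grip_width: 91.7
finger_force: 0.0
```

```bash
cat > b.py <<'E'
from h import *
import pickle
C=pickle.load(open("c0.pkl","rb"))
w=cap("wrist"); o=w["o"]; print(np.round(o["tool_pos"],1),np.round(o["tcp_rot"],3))
C["wrist1"]=w; pickle.dump(C,open("c1.pkl","wb"))
cv2.imwrite("pics/wrist1.png",w["frame"][:,:,::-1])
for q in "jig slot_mouth stop_face fence blank stick".split():
    for p in pinpoint(q,"wrist")[:1]: print(q,np.round(p["at"]),round(p["p"],2),np.round(onz(w,p["at"],0 if q=="jig" else 15),1))
for q,z in (("stick",31),("blank",65),("jig",15),("fence",40)):
    for p in trace(q,"wrist")[:1]:
        cs,_=cv2.findContours(p["mask"].astype(np.uint8),0,2); k=max(cs,key=cv2.contourArea)
        P=np.array([onz(w,[v[0][1],v[0][0]],z)[:2] for v in k],np.float32)
        r=cv2.minAreaRect(P); print(q,round(p["p"],2),np.round(r[0]),np.round(r[1]),round(r[2],1), k[:,0].min(0),k[:,0].max(0))
# wedge in scene/side from initial pictures
for n in ("scene","side"):
    p=trace("wedge",n); c=C[n]
    for p in p[:1]:
        cs,_=cv2.findContours(p["mask"].astype(np.uint8),0,2); k=max(cs,key=cv2.contourArea)
        P=np.array([onz(c,[v[0][1],v[0][0]],24)[:2] for v in k],np.float32); r=cv2.minAreaRect(P); print("wedge",n,round(p["p"],2),np.round(r[0]),np.round(r[1]),round(r[2],1))
        print(np.round(cv2.boxPoints(r)))
E
python3 b.py
```

```text
[551.5  38.9 329.7] [-3.14   0.     1.571]
jig [108. 278.] 0.59 [574.7 118.2   0. ]
slot_mouth [126. 253.] 0.84 [535.   89.9  15. ]
stop_face [ 21. 315.] 0.64 [632.2 261.2  15. ]
fence [ 86. 326.] 0.85 [647.3 155.5  15. ]
blank [ 85. 298.] 0.64 [603.6 155.3  15. ]
stick [144. 251.] 0.67 [531.3  63.   15. ]
stick 0.87 [534.  62.] [122.  18.] 76.0 [238 105] [266 184]
blank 0.81 [598. 151.] [202.  61.] 75.8 [260  14] [334 159]
jig 0.93 [577. 121.] [380. 172.] 75.5 [201   0] [358 231]
fence 0.91 [648. 150.] [200.  30.] 74.9 [304  26] [353 153]
wedge scene 0.7 [ 453. -341.] [ 43. 174.] 80.8
[[ 364. -348.]
 [ 535. -376.]
 [ 542. -333.]
 [ 370. -306.]]
wedge side 0.83 [ 452. -305.] [ 93. 190.] 79.0
[[ 350. -332.]
 [ 536. -369.]
 [ 554. -278.]
 [ 367. -242.]]
```

View pics/wrist1.png

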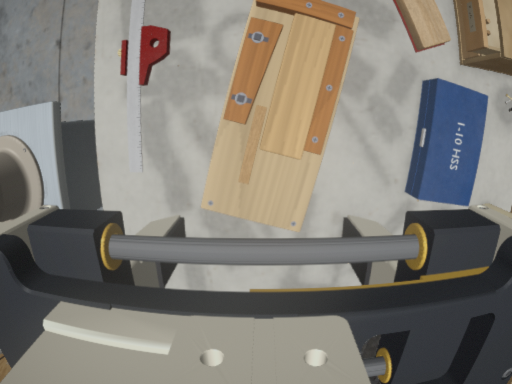

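Emit:
play_rows(
  rows=[
    [[-0.3,-0.1,-0.9],[0,0,-0.875]],
    [[-0.3,-0.1,-1],[0,0,-0.875]],
    [[-0.25,-0.06,-1],[0,0,0]],
    [[0,0,-1],[0,0,0]],
    [[0,0,-1],[0,0,0]],
    [[0,0,-1],[0,0,0]],
    [[0,0,-1],[0,0,0]],
    [[0,0,-0.8],[0,0,0]],
    [[0,0,0],[0,0,0]],
    [[0,0,0],[0,0,0]],
  ],
)

```text
time: 4.32
tool_pos: [527.2, 31.2, 100.7]
tcp_rot: [3.14, -0.0, 1.326]
contact_force: [-0.9, -0.3, 0.9]
grip_width: 91.7
finger_force: 0.0
```

```bash
cat > c.py <<'E'
from h import *
import pickle
C=pickle.load(open("c1.pkl","rb"))
w=cap("wrist"); o=w["o"]; print(np.round(o["tool_pos"],1),np.round(o["tcp_rot"],3))
C["wrist2"]=w; pickle.dump(C,open("c1.pkl","wb"))
cv2.imwrite("pics/wrist2.png",w["frame"][:,:,::-1])
for p in trace("stick","wrist")[:1]:
        cs,_=cv2.findContours(p["mask"].astype(np.uint8),0,2); k=max(cs,key=cv2.contourArea)
        P=np.array([onz(w,[v[0][1],v[0][0]],31)[:2] for v in k],np.float32)
        r=cv2.minAreaRect(P); print("stick",round(p["p"],2),np.round(r[0],1),np.round(r[1],1),round(r[2],1))
# jig pose fit: known points, wrist1 pinpoints
w1=C["wrist1"]; pts=[((-30,-35),[126,253],15),((15,152),[21,315],15)]
# apron corners picked in wrist1 (col,row): (203,207),(298,230) ; base top far corner beyond
pts+=[((-85,-185),[207,203],15),((85,-185),[230,298],15)]
from scipy.optimize import least_squares
W=np.array([onz(w1,p,z)[:2] for _,p,z in pts]); J=np.array([j for j,_,_ in pts],float)
f=lambda q:(np.c_[J[:,0]*np.cos(q[2])-J[:,1]*np.sin(q[2])+q[0],J[:,0]*np.sin(q[2])+J[:,1]*np.cos(q[2])+q[1]]-W).ravel()
s=least_squares(f,[577,117,-.25],loss="soft_l1"); print(s.x,np.degrees(s.x[2]),np.round(s.fun,1))
E
python3 c.py
```

```text
[527.2  31.2 100.7] [ 3.14  -0.     1.326]
stick 0.76 [533.5  63.5] [120.   17.9] 75.9
[ 5.76263932e+02  1.17690971e+02 -2.61515105e-01] -14.983711789348522 [ 3.3  1.1 -1.6 -0.5 -5.1  0.8  1.8 -2.9]
```

View pics/wrist2.png

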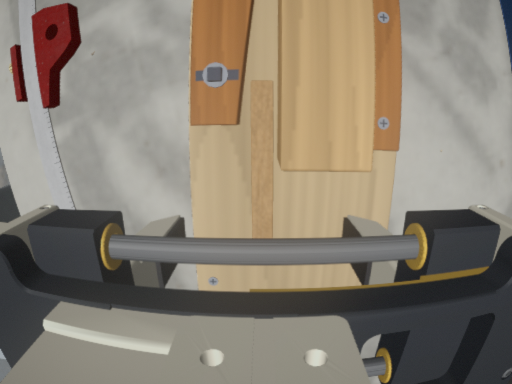

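Emit:
play_rows(
  rows=[
    [[0,0,-1],[0,0,0]],
    [[0,0,-0.9],[0,0,0]],
    [[0,0,-0.4],[0,0,0]],
    [[0,0,0],[0,0,0]],
    [[0,0,0],[0,0,0]],
  ],
)

```text
time: 5.05
tool_pos: [527.3, 31.2, 31.8]
tcp_rot: [3.14, -0.0, 1.326]
contact_force: [-0.6, 0.6, 0.4]
grip_width: 92.0
finger_force: 0.0
```

Emit:
play_rows(
  hand=-1,
  rows=[
    [[0,0,0],[0,0,0]],
    [[0,0,0],[0,0,0]],
    [[0,0,0],[0,0,0]],
    [[0,0,0],[0,0,0]],
    [[0,0,0],[0,0,0]],
    [[0,0,0],[0,0,0]],
  ],
)

```text
time: 5.8
tool_pos: [526.5, 31.2, 30.7]
tcp_rot: [3.141, -0.0, 1.326]
contact_force: [0.5, -0.6, -0.0]
grip_width: 36.4
finger_force: 0.0
```

Emit:
play_rows(
  rows=[
    [[0,0,0],[0,0,0]],
    [[0,0,0],[0,0,0]],
    [[0,0,0],[0,0,0]],
    [[0,0,0],[0,0,0]],
  ],
)

```text
time: 6.3
tool_pos: [526.5, 31.2, 30.7]
tcp_rot: [3.142, 0.0, 1.327]
contact_force: [0.4, -0.2, 0.3]
grip_width: 15.9
finger_force: 30.0
```

Emit:
play_rows(
  rows=[
    [[0,0,0.6],[0,0,0]],
    [[0,0,1],[0,0,0]],
    [[0.2,-0.6,0.6],[0,0,0]],
    [[0.3,-1,0],[0,0,0]],
    [[0.3,-1,0],[0,0,0]],
    [[0.3,-1,0],[0,0,0]],
    [[0.3,-1,0],[0,0,0]],
    [[0.3,-1,0],[0,0,0]],
    [[0.3,-1,0],[0,0,0]],
    [[0.3,-1,-0.3],[0,0,0]],
    [[0.2,-0.6,-0.6],[0,0,0]],
    [[0,0,-0.7],[0,0,0]],
  ],
)

```text
time: 7.8
tool_pos: [601.9, -216.6, 48.3]
tcp_rot: [3.14, 0.001, 1.325]
contact_force: [0.2, 0.2, -0.7]
grip_width: 16.0
finger_force: 30.0
```

Emit:
play_rows(
  rows=[
    [[0,0,-0.6],[0,0,0]],
    [[0,0,-0.3],[0,0,0]],
    [[0,0,0],[0,0,0]],
  ],
)

```text
time: 8.18
tool_pos: [601.3, -214.4, 21.2]
tcp_rot: [-3.141, -0.0, 1.327]
contact_force: [-0.5, 0.0, 0.1]
grip_width: 15.4
finger_force: 30.0
```

Emit:
play_rows(
  rows=[
    [[0,0,-0.13],[0,0,0]],
    [[0,0,-0.07],[0,0,0]],
    [[0,0,0],[0,0,0]],
  ],
)

```text
time: 8.55
tool_pos: [601.6, -214.8, 15.9]
tcp_rot: [3.141, 0.0, 1.327]
contact_force: [0.8, 0.7, -0.5]
grip_width: 15.6
finger_force: 30.0
```

Emit:
play_rows(
  hand=0,
  rows=[
    [[0,0,0],[0,0,0]],
    [[0,0,0],[0,0,0]],
    [[0,0,0],[0,0,0]],
    [[0,0,0],[0,0,0]],
  ],
)

```text
time: 9.05
tool_pos: [601.5, -214.8, 15.8]
tcp_rot: [3.141, 0.0, 1.326]
contact_force: [-0.1, -0.7, -0.3]
grip_width: 45.2
finger_force: 0.0
```

Emit:
play_rows(
  hand=0,
  rows=[
    [[0,0,0.5],[0,0,0]],
    [[0,0,1],[0,0,0]],
    [[0,0.2,1],[0,0,0]],
  ],
)

```text
time: 9.43
tool_pos: [601.6, -209.1, 92.6]
tcp_rot: [3.141, 0.0, 1.326]
contact_force: [-0.0, 0.0, -0.5]
grip_width: 45.8
finger_force: 0.0
```

Emit:
play_rows(
  hand=-1,
  rows=[
    [[-0.16,0.95,0],[0,0,0]],
    [[-0.16,0.95,0],[0,0,0]],
    [[-0.16,0.95,0],[0,0,0]],
    [[-0.16,0.95,0],[0,0,0]],
    [[-0.16,0.95,0],[0,0,0]],
    [[-0.16,0.95,0],[0,0,0]],
    [[-0.16,0.9,0],[0,0,0]],
    [[-0.16,0.7,0],[0,0,0]],
    [[0,0,-0.8],[0,0,0]],
    [[0,0,-0.7],[0,0,0]],
    [[0,0,-0.1],[0,0,0]],
    [[0,0,0],[0,0,0]],
  ],
)

```text
time: 10.92
tool_pos: [563.5, 10.1, 43.4]
tcp_rot: [3.141, -0.0, 1.326]
contact_force: [0.8, -0.2, 0.3]
grip_width: 0.4
finger_force: 0.0
```

```bash
cat > d.py <<'E'
from h import *
import pickle,sys
w=cap("wrist"); o=w["o"]; print(np.round(o["tool_pos"],1),np.round(o["tcp_rot"],3))
pickle.dump(w,open(sys.argv[1]+".pkl","wb"))
cv2.imwrite(f"pics/{sys.argv[1]}.png",w["frame"][:,:,::-1])
for a in sys.argv[2:]:
    q,z=a.split(",")
    for p in trace(q,"wrist")[:1]:
        cs,_=cv2.findContours(p["mask"].astype(np.uint8),0,2); k=max(cs,key=cv2.contourArea)
        P=np.array([onz(w,[v[0][1],v[0][0]],float(z))[:2] for v in k],np.float32)
        r=cv2.minAreaRect(P); print(q,round(p["p"],2),np.round(r[0],1),np.round(r[1],1),round(r[2],1)); print(np.round(cv2.boxPoints(r),1).tolist(),k[:,0].min(0),k[:,0].max(0))
E
python3 d.py wrist3 blank,65 fence,40
```

```text
[563.5  10.1  43.4] [ 3.141 -0.     1.326]
blank 0.57 [582.7  89.4] [75.3 60.7] 75.8
[[544.0999755859375, 60.400001525878906], [602.9000244140625, 45.5], [621.4000244140625, 118.5], [562.5, 133.39999389648438]] [191   0] [335 169]
fence 0.88 [633.2  90.1] [78.1 25.6] 75.0
[[610.7000122070312, 55.70000076293945], [635.5, 49.0], [655.7000122070312, 124.5], [630.9000244140625, 131.10000610351562]] [333   0] [381 139]
```

Emit:
play_rows(
  rows=[
    [[0.12,0.48,0],[0,0,0]],
    [[0.1,0.36,0],[0,0,0]],
    [[0.025,0.097,0],[0,0,0]],
    [[0.025,0.097,0],[0,0,0]],
    [[0.025,0.097,0],[0,0,0]],
    [[0.025,0.097,0],[0,0,0]],
    [[0,0,0],[0,0,0]],
  ],
)

```text
time: 11.95
tool_pos: [572.7, 47.2, 42.7]
tcp_rot: [3.142, -0.0, 1.326]
contact_force: [0.2, 1.3, 0.2]
grip_width: 0.4
finger_force: 0.0
```

Emit:
play_rows(
  rows=[
    [[0.025,0.097,0],[0,0,0]],
    [[0.025,0.097,0],[0,0,0]],
    [[0,0,0],[0,0,0]],
  ],
)

```text
time: 12.32
tool_pos: [574.3, 53.2, 42.7]
tcp_rot: [3.141, -0.0, 1.327]
contact_force: [-0.8, 0.4, 0.2]
grip_width: 0.6
finger_force: 0.0
```

Emit:
play_rows(
  rows=[
    [[0.017,0.065,0],[0,0,0]],
    [[0.017,0.065,0],[0,0,0]],
  ],
)

```text
time: 12.58
tool_pos: [574.2, 53.6, 42.8]
tcp_rot: [-3.14, 0.005, 1.327]
contact_force: [-7.6, -22.5, 5.2]
grip_width: 0.3
finger_force: 11.7
```

Emit:
play_rows(
  rows=[
    [[0.017,0.065,0],[0,0,0]],
    [[0.017,0.065,0],[0,0,0]],
  ],
)

```text
time: 12.82
tool_pos: [573.9, 53.8, 42.8]
tcp_rot: [-3.138, 0.011, 1.327]
contact_force: [-13.6, -40.0, 10.3]
grip_width: 0.4
finger_force: 20.9
```

Emit:
play_rows(
  rows=[
    [[-0.15,-0.6,0],[0,0,0]],
    [[-0.25,-0.95,0],[0,0,0]],
    [[-0.12,-0.5,1],[0,0,0]],
    [[0,0,1],[0,0,0]],
    [[0,0,1],[0,0,0]],
    [[0,0,1],[0,0,0]],
    [[0,0,1],[0,0,0]],
    [[0,0,1],[0,0,0]],
    [[0,0,1],[0,0,0]],
    [[0,0,0.5],[0,0,0]],
    [[0,0,0],[0,0,0]],
    [[0,0,0],[0,0,0]],
  ],
)

```text
time: 14.32
tool_pos: [560.1, -0.7, 266.4]
tcp_rot: [-3.139, 0.0, 1.326]
contact_force: [0.3, 0.2, -0.5]
grip_width: 0.6
finger_force: 0.0
```

```bash
python3 d.py wrist4 blank,65 fence,40 jig,15
```

```text
[560.1  -0.7 266.4] [-3.139  0.     1.326]
blank 0.92 [593.5 133.9] [143.8  61.1] 75.6
[[546.0999755859375, 71.80000305175781], [605.2999877929688, 56.599998474121094], [640.9000244140625, 195.89999389648438], [581.7999877929688, 211.10000610351562]] [238   0] [290 116]
fence 0.81 [641.1 128.4] [155.2  30.2] 75.8
[[607.4000244140625, 56.79999923706055], [636.7000122070312, 49.400001525878906], [674.7000122070312, 199.89999389648438], [645.5, 207.3000030517578]] [290   0] [314 116]
jig 0.63 [567.6  83.8] [302.4 170.6] 74.9
[[445.79998779296875, -39.900001525878906], [610.5, -84.4000015258789], [689.5, 207.39999389648438], [524.7999877929688, 252.0]] [191   0] [318 213]
```

View pics/wrist4.png

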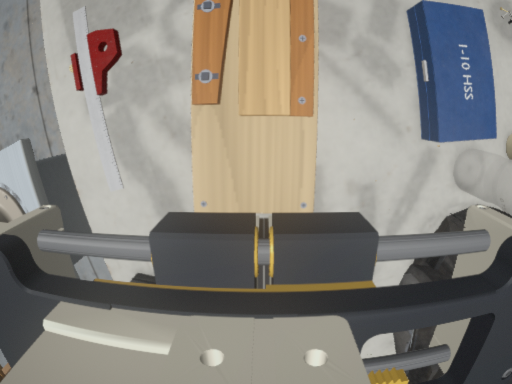

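Emit:
play_rows(
  hand=1,
  rows=[
    [[-0.44,-0.93,0],[0,0,-0.88]],
    [[-0.44,-0.93,0],[0,0,-0.88]],
    [[-0.44,-0.93,0],[0,0,-0.88]],
    [[-0.44,-0.93,0],[0,0,-0.88]],
    [[-0.44,-0.93,0],[0,0,-0.88]],
    [[-0.44,-0.93,0],[0,0,-0.88]],
    [[-0.44,-0.93,0],[0,0,-0.88]],
    [[-0.44,-0.93,0],[0,0,-0.88]],
    [[-0.44,-0.93,0],[0,0,-0.88]],
    [[-0.44,-0.93,0],[0,0,-0.88]],
    [[-0.44,-0.93,0],[0,0,-0.88]],
    [[-0.44,-0.93,0],[0,0,-0.88]],
  ],
)

```text
time: 16.02
tool_pos: [401.7, -336.4, 267.3]
tcp_rot: [-3.141, 0.001, -0.152]
contact_force: [-0.6, -0.2, -0.8]
grip_width: 91.7
finger_force: 0.0
```

Emit:
play_rows(
  rows=[
    [[0,0,0],[0,0,0]],
    [[0,0,0],[0,0,0]],
    [[0,0,0],[0,0,0]],
  ],
)

```text
time: 16.4
tool_pos: [402.6, -334.8, 267.7]
tcp_rot: [-3.141, 0.0, -0.146]
contact_force: [-0.4, -0.5, -0.2]
grip_width: 91.7
finger_force: 0.0
```

```bash
python3 d.py wrist5 wedge,24
python3 - <<'E'
from h import *
import pickle
print(np.round(get_obs()["joint_positions"],2))
w=pickle.load(open("wrist4.pkl","rb")); o=np.array([576.4,116.4]); a=np.radians(-15.05)
for n,px,z in (("cleat inner corner",[103,219],40),("cleat outer",[103,193],40),("blank corner",[115,240],65),("blank r",[115,290],65),("stick n",[0,0],0)):
    p=onz(w,px,z)[:2]-o; print(n,np.round([p[0]*np.cos(a)+p[1]*np.sin(a),-p[0]*np.sin(a)+p[1]*np.cos(a)],1))
E
```

```text
[ 402.6 -334.8  267.7] [-3.141  0.    -0.146]
wedge 0.71 [ 457.1 -338.9] [ 33.6 169.2] 81.6
[[371.0, -343.1000061035156], [538.4000244140625, -367.8999938964844], [543.2999877929688, -334.6000061035156], [375.8999938964844, -309.8999938964844]] [248  61] [274 188]
[-0.84  0.32  1.48  0.    1.34  0.88]
cleat inner corner [-42.8 -34.4]
cleat outer [-76.2 -33.7]
blank corner [-14.4 -49.7]
blank r [ 43.5 -48.6]
stick n [-510.6  221.2]
```

View pics/wrist5.png

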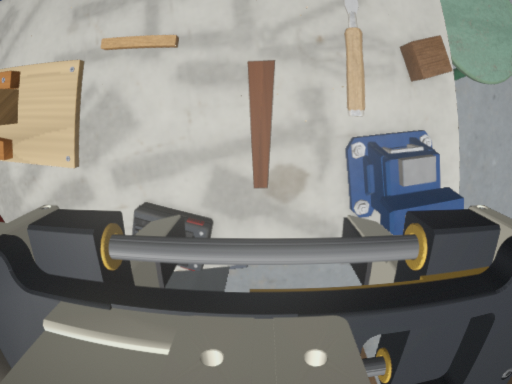

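Run:
```python
from h import *
import pickle
w=pickle.load(open("wrist5.pkl","rb"))
p={k:onz(w,v,24)[:2] for k,v in dict(TL=[61,249],TR=[61,274],bL=[188,254],bR=[188,269.5]).items()}
for k,v in p.items(): print(k,np.round(v,1))
ang=lambda a,b:np.degrees(np.arctan2(*(b-a)[::-1]))
print("left face",ang(p["TL"],p["bL"]),"right",ang(p["TR"],p["bR"]),"bis",ang(p["TL"]+p["TR"],p["bL"]+p["bR"]))
T=(p["TL"]+p["TR"])/2; b=(p["bL"]+p["bR"])/2; print(np.linalg.norm(p["TL"]-p["TR"]),np.linalg.norm(p["bL"]-p["bR"]),np.linalg.norm(T-b)); u=(b-T)/np.linalg.norm(b-T)
print("grasp 20 from thick",T+20*u,"25:",T+25*u)
# height check: scene/side triangulation via trace centres
C=pickle.load(open("c0.pkl","rb"))
r=[ray(w,spot_in("wedge","wrist")[0]["at"])]+[ray(C[n],spot_in("wedge",n)[0]["at"]) for n in("scene","side")]
print(tri(*r))
```

```text
TL [ 543.1 -335.9]
TR [ 538.4 -367.9]
bL [ 374.8 -317.1]
bR [ 371.8 -337.7]
left face 173.60076252115158 right 169.73347068950295 bis 171.66751180648188
32.33579294503625 20.909487251340902 169.21992753351327
grasp 20 from thick [ 520.95810214 -349.01721629] 25: [ 516.01088326 -348.29262996]
(array([ 469.0826672 , -332.74890529,    2.89219512]), [np.float64(6.58829847942342), np.float64(6.796126834370408), np.float64(3.372842086693672)])
```

Emit:
play_rows(
  rows=[
    [[0.6,-0.07,0],[0,0,0.94]],
    [[0.6,-0.07,0],[0,0,0.94]],
    [[0.6,-0.07,0],[0,0,0.94]],
    [[0.6,-0.07,0],[0,0,0.94]],
    [[0.6,-0.07,0],[0,0,0.94]],
    [[0.6,-0.07,0],[0,0,0.94]],
    [[0.29,-0.05,0],[0,0,0.94]],
    [[0,0,0],[0,0,0.94]],
    [[0,0,0],[0,0,0.94]],
    [[0,0,0],[0,0,0.94]],
    [[0,0,0],[0,0,0.94]],
    [[0,0,0],[0,0,0.94]],
  ],
)

```text
time: 18.15
tool_pos: [519.1, -349.5, 267.7]
tcp_rot: [3.142, -0.0, 1.432]
contact_force: [-0.1, -1.1, -0.2]
grip_width: 91.6
finger_force: 0.0
```

Emit:
play_rows(
  rows=[
    [[0,0,0],[0,0,0.94]],
    [[0,0,0],[0,0,0.94]],
    [[0,0,0],[0,0,0.94]],
    [[0,0,0],[0,0,0.94]],
    [[0,0,0],[0,0,0.94]],
    [[0,0,0],[0,0,0.94]],
    [[0,0,0],[0,0,0.94]],
    [[0,0,-1],[0,0,0.94]],
    [[0,0,-1],[0,0,0.94]],
    [[0,0,-1],[0,0,0.94]],
    [[0,0,-1],[0,0,0.94]],
    [[0,0,-1],[0,0,0.94]],
  ],
)

```text
time: 19.65
tool_pos: [519.1, -349.5, 116.8]
tcp_rot: [3.142, 0.0, 3.007]
contact_force: [-0.6, -0.5, -0.2]
grip_width: 91.7
finger_force: 0.0
```

Emit:
play_rows(
  rows=[
    [[0,0,0],[0,0,0]],
    [[0,0,0],[0,0,0]],
    [[0,0,0],[0,0,0]],
  ],
)

```text
time: 20.02
tool_pos: [519.7, -350.3, 119.4]
tcp_rot: [-3.14, 0.002, 3.001]
contact_force: [0.1, 0.6, 0.2]
grip_width: 91.6
finger_force: 0.0
```

```bash
python3 d.py wrist6 wedge,24
```

```text
[ 519.7 -350.3  119.4] [-3.140e+00  2.000e-03  3.001e+00]
wedge 0.62 [ 457.9 -339.3] [ 35.3 169.6] 82.1
[[371.3999938964844, -345.20001220703125], [539.5, -368.5], [544.2999877929688, -333.5], [376.29998779296875, -310.20001220703125]] [245  19] [286 220]
```

View pics/wrist6.png

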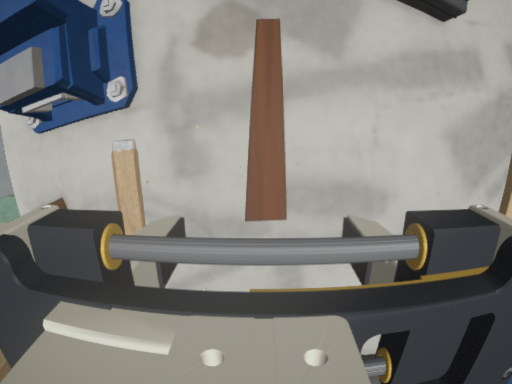

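Emit:
play_rows(
  hand=0.3,
  rows=[
    [[0,0.05,0],[0,0,0]],
    [[0,0,0],[0,0,0]],
    [[0,0,0],[0,0,0]],
    [[0,0,-1],[0,0,0]],
    [[0,0,-1],[0,0,0]],
    [[0,0,-0.9],[0,0,0]],
    [[0,0,-0.5],[0,0,0]],
    [[0,0,0],[0,0,0]],
    [[0,0,0],[0,0,0]],
  ],
)

```text
time: 21.25
tool_pos: [519.3, -348.5, 16.2]
tcp_rot: [-3.141, 0.001, 3.002]
contact_force: [-0.0, 0.9, -1.4]
grip_width: 59.8
finger_force: 0.0
```

Emit:
play_rows(
  hand=-1,
  rows=[
    [[0,0,0],[0,0,0]],
    [[0,0,0],[0,0,0]],
    [[0,0,0],[0,0,0]],
    [[0,0,0],[0,0,0]],
    [[0,0,0],[0,0,0]],
    [[0,0,0],[0,0,0]],
  ],
)

```text
time: 22.0
tool_pos: [519.0, -348.2, 15.8]
tcp_rot: [3.142, 0.0, 3.002]
contact_force: [-1.0, -0.1, 1.8]
grip_width: 33.7
finger_force: 30.0
```

Emit:
play_rows(
  rows=[
    [[0,0,0.7],[0,0,0]],
    [[0,0.2,1],[0,0,-0.9]],
    [[-0.1,0.9,1],[0,0,-0.96]],
    [[-0.1,0.9,0.8],[0,0,-0.96]],
    [[-0.1,0.9,0],[0,0,-0.96]],
    [[-0.1,0.9,0],[0,0,-0.96]],
    [[-0.1,0.9,0],[0,0,-0.96]],
    [[-0.1,0.9,0],[0,0,-0.96]],
    [[-0.1,0.9,0],[0,0,-0.96]],
    [[-0.1,0.9,0],[0,0,-0.96]],
    [[-0.1,0.9,0],[0,0,-0.96]],
    [[-0.1,0.9,0],[0,0,-0.96]],
  ],
)

```text
time: 23.5
tool_pos: [488.7, -71.3, 120.6]
tcp_rot: [-3.142, 0.0, 1.532]
contact_force: [-0.4, 1.7, -1.2]
grip_width: 33.8
finger_force: 30.0
```

Emit:
play_rows(
  rows=[
    [[0,0.2,-0.7],[0,0,-0.96]],
    [[0,0,-0.7],[0,0,-0.98]],
    [[0,0,0],[0,0,0]],
    [[0,0,0],[0,0,0]],
  ],
)

```text
time: 24.0
tool_pos: [489.3, -66.4, 79.3]
tcp_rot: [3.141, 0.0, 1.267]
contact_force: [0.8, -0.4, -1.7]
grip_width: 33.7
finger_force: 30.0
```

```bash
python3 d.py wrist7 wedge,56 blank,65 jig,15
```

```text
[489.3 -66.4  79.3] [3.141 0.    1.267]
wedge 0.85 [508.2  -4.3] [142.9  40.1] 72.6
[[467.70001220703125, -66.5], [505.8999938964844, -78.5], [548.7999877929688, 57.79999923706055], [510.5, 69.80000305175781]] [231   0] [296 237]
blank 0.51 [565.4  49.6] [ 2.9 40.1] 78.5
[[545.5, 52.099998474121094], [584.7999877929688, 44.20000076293945], [585.4000244140625, 47.0], [546.0, 55.0]] [297   0] [366   4]
jig 0.55 [583.5  -0.6] [147.2 100.1] 75.2
[[516.2000122070312, -58.900001525878906], [613.0, -84.5], [650.7999877929688, 57.70000076293945], [554.0, 83.4000015258789]] [290   0] [419 187]
```

View pics/wrist7.png

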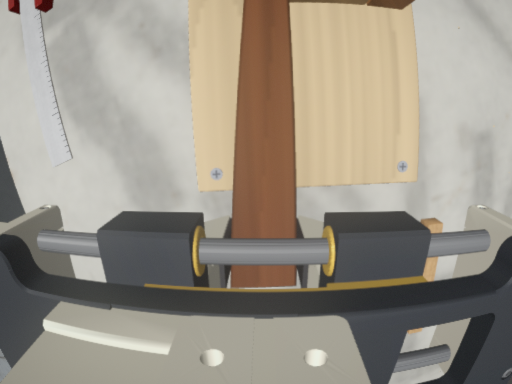

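```bash
cat > e.py <<'E'
from h import *
import pickle
w=pickle.load(open("wrist7.pkl","rb")); o=w["o"]; zt=o["tool_pos"][2]+8.2
m=trace("wedge","wrist")[0]["mask"]
rows=np.arange(10,200,5); L=[];Rr=[]
for r in rows:
    c=np.where(m[r])[0]
    L.append(onz(w,[r,c.min()-.5],zt)[:2]); Rr.append(onz(w,[r,c.max()+.5],zt)[:2])
fit=lambda P:cv2.fitLine(np.array(P,np.float32),cv2.DIST_HUBER,0,.01,.01).ravel()
jo=np.array([576.4,116.4]); a=np.radians(-15.05)
J=lambda p:np.array([(p-jo)@[np.cos(a),np.sin(a)],(p-jo)@[-np.sin(a),np.cos(a)]])
for n,P in(("L",L),("R",Rr)):
    v=fit(P); d=v[:2]*np.sign(v[1]); print(n,"angle",np.degrees(np.arctan2(d[1],d[0])),[np.round(J(P[i]),1) for i in(0,-1)])
print("width",[np.round(np.linalg.norm(L[i]-Rr[i]),1) for i in(0,-1)])
print("tcp jig",J(np.array(o["tool_pos"][:2])),"hand yaw",np.degrees(o["tcp_rot"][2]))
E
python3 e.py
```

```text
L angle 69.11797 [array([-42.1, -81. ]), array([ -51.4, -169.6])]
R angle 75.00813 [array([-20.2, -81.8]), array([ -20.1, -171. ])]
width [np.float64(21.9), np.float64(31.3)]
tcp jig [ -36.67525385 -199.18512531] hand yaw 72.61809716858804
```

Emit:
play_rows(
  rows=[
    [[-0.09,-0.32,-0.4],[0,0,0]],
    [[0,0,-0.6],[0,0,0]],
    [[0,0,-0.4],[0,0,0]],
    [[0,0,-0.12],[0,0,0]],
    [[0,0,0],[0,0,0]],
    [[0,0,0],[0,0,0]],
  ],
)

```text
time: 25.0
tool_pos: [486.6, -75.9, 33.6]
tcp_rot: [3.141, 0.0, 1.265]
contact_force: [-0.6, 0.7, -0.4]
grip_width: 34.0
finger_force: 30.0
```

Emit:
play_rows(
  rows=[
    [[0.13,0.483,-0.03],[0,0,0]],
    [[0.13,0.483,0],[0,0,0]],
    [[0.13,0.483,0],[0,0,0]],
    [[0,0,0],[0,0,0]],
  ],
)

```text
time: 25.5
tool_pos: [498.2, -30.9, 32.3]
tcp_rot: [3.141, -0.0, 1.267]
contact_force: [0.6, 0.8, -1.3]
grip_width: 34.1
finger_force: 30.0
```

Emit:
play_rows(
  rows=[
    [[0.13,0.483,0],[0,0,0]],
    [[0.08,0.29,0],[0,0,0]],
    [[0,0,0],[0,0,0]],
  ],
)

```text
time: 25.88
tool_pos: [504.4, -8.5, 32.2]
tcp_rot: [3.141, 0.0, 1.266]
contact_force: [0.8, -1.1, -1.3]
grip_width: 34.0
finger_force: 30.0
```

Emit:
play_rows(
  rows=[
    [[0.1,0.23,-0.02],[0,0,0]],
    [[0.1,0.23,-0.02],[0,0,0]],
    [[0,0,0],[0,0,0]],
  ],
)

```text
time: 26.25
tool_pos: [510.5, 5.1, 31.0]
tcp_rot: [3.141, -0.0, 1.266]
contact_force: [-0.1, 0.0, -1.2]
grip_width: 33.8
finger_force: 30.0
```

Emit:
play_rows(
  rows=[
    [[0.045,0.16,0],[0,0,0]],
    [[0,0,0],[0,0,0]],
  ],
)

```text
time: 26.5
tool_pos: [511.7, 9.7, 31.0]
tcp_rot: [3.141, -0.0, 1.265]
contact_force: [0.8, 0.4, -0.5]
grip_width: 34.1
finger_force: 30.0
```

Emit:
play_rows(
  rows=[
    [[0.045,0.16,0],[0,0,0]],
    [[0,0,0],[0,0,0]],
  ],
)

```text
time: 26.75
tool_pos: [513.0, 14.5, 31.0]
tcp_rot: [3.142, -0.0, 1.265]
contact_force: [0.0, -0.7, -0.8]
grip_width: 33.8
finger_force: 30.0
```

Emit:
play_rows(
  rows=[
    [[0.035,0.13,0],[0,0,0]],
    [[0,0,0],[0,0,0]],
  ],
)

```text
time: 27.0
tool_pos: [514.0, 18.4, 31.0]
tcp_rot: [3.142, -0.0, 1.265]
contact_force: [0.0, 0.0, -0.2]
grip_width: 34.3
finger_force: 30.0
```

Emit:
play_rows(
  rows=[
    [[0.035,0.13,0],[0,0,0]],
    [[0,0,0],[0,0,0]],
  ],
)

```text
time: 27.25
tool_pos: [515.1, 22.3, 31.0]
tcp_rot: [3.142, -0.0, 1.265]
contact_force: [0.6, 0.0, -0.1]
grip_width: 33.9
finger_force: 30.0
```

Emit:
play_rows(
  rows=[
    [[0.035,0.13,0],[0,0,0]],
    [[0,0,0],[0,0,0]],
  ],
)

```text
time: 27.5
tool_pos: [516.2, 26.2, 31.0]
tcp_rot: [3.141, -0.0, 1.265]
contact_force: [-0.2, -0.1, -0.6]
grip_width: 33.5
finger_force: 29.9
```

Emit:
play_rows(
  rows=[
    [[0.035,0.13,0],[0,0,0]],
    [[0,0,0],[0,0,0]],
  ],
)

```text
time: 27.75
tool_pos: [517.5, 30.1, 31.1]
tcp_rot: [3.141, -0.0, 1.265]
contact_force: [0.2, -0.4, -0.7]
grip_width: 33.9
finger_force: 30.0
```

Emit:
play_rows(
  rows=[
    [[0.035,0.13,0],[0,0,0]],
    [[0,0,0],[0,0,0]],
  ],
)

```text
time: 28.0
tool_pos: [518.8, 33.9, 31.2]
tcp_rot: [3.14, -0.0, 1.265]
contact_force: [2.2, -0.5, -1.7]
grip_width: 33.3
finger_force: 30.0
```

Emit:
play_rows(
  rows=[
    [[0.035,0.13,0],[0,0,0]],
    [[0,0,0],[0,0,0]],
  ],
)

```text
time: 28.25
tool_pos: [520.1, 37.8, 31.3]
tcp_rot: [3.14, -0.001, 1.265]
contact_force: [4.2, -1.6, -1.5]
grip_width: 33.7
finger_force: 30.0
```

Emit:
play_rows(
  hand=0.2,
  rows=[
    [[0,0,0],[0,0,0]],
    [[0,0,0],[0,0,0]],
    [[0,0,0],[0,0,0]],
    [[0,0,0],[0,0,0]],
    [[-0.13,-0.483,0.03],[0,0,0]],
    [[-0.13,-0.483,0],[0,0,0]],
    [[-0.13,-0.483,0],[0,0,0]],
    [[-0.08,-0.29,0],[0,0,0]],
    [[0,0,0],[0,0,0]],
  ],
)

```text
time: 29.38
tool_pos: [505.0, -15.4, 32.0]
tcp_rot: [3.142, -0.0, 1.263]
contact_force: [-0.1, -0.1, 0.3]
grip_width: 55.1
finger_force: 0.0
```

Emit:
play_rows(
  hand=-1,
  rows=[
    [[0,0,0],[0,0,0]],
    [[0,0,0],[0,0,0]],
    [[0,0,0],[0,0,0]],
    [[0,0,0],[0,0,0]],
    [[0,0,0],[0,0,0]],
    [[0,0,0],[0,0,0]],
  ],
)

```text
time: 30.12
tool_pos: [505.2, -14.5, 31.9]
tcp_rot: [3.141, 0.0, 1.265]
contact_force: [0.3, -0.0, -0.9]
grip_width: 1.7
finger_force: 0.0
```

```bash
python3 d.py wrist8 wedge,39 blank,65
```

```text
[505.2 -14.5  31.9] [3.141 0.    1.265]
wedge 0.95 [526.4  60. ] [92.7 35.8] 72.4
[[495.29998779296875, 21.200000762939453], [529.4000244140625, 10.399999618530273], [557.4000244140625, 98.80000305175781], [523.2999877929688, 109.5999984741211]] [223   0] [297 190]
blank 0.94 [577.   70.9] [29.4 67. ] 81.1
[[541.7000122070312, 61.599998474121094], [607.9000244140625, 51.29999923706055], [612.4000244140625, 80.30000305175781], [546.2000122070312, 90.5999984741211]] [291   0] [440  64]
```

View pics/wrist8.png

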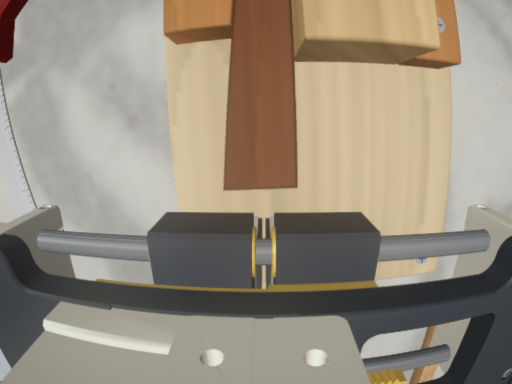

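Emit:
play_rows(
  rows=[
    [[0.08,0.3,-0.02],[0,0,0.31]],
    [[0.08,0.29,0],[0,0,0]],
    [[0,0,0],[0,0,0]],
  ],
)

```text
time: 30.65
tool_pos: [510.1, 4.1, 31.3]
tcp_rot: [3.141, -0.0, 1.31]
contact_force: [0.5, -0.6, -0.1]
grip_width: 0.5
finger_force: 0.0
```

Emit:
play_rows(
  rows=[
    [[0.018,0.065,0],[0,0,0]],
    [[0.018,0.065,0],[0,0,0]],
    [[0,0,0],[0,0,0]],
  ],
)

```text
time: 31.02
tool_pos: [511.1, 7.1, 31.4]
tcp_rot: [3.141, 0.0, 1.308]
contact_force: [0.3, -0.6, -0.2]
grip_width: 0.3
finger_force: 0.0
```

Emit:
play_rows(
  rows=[
    [[0.018,0.065,0],[0,0,0]],
    [[0,0,0],[0,0,0]],
  ],
)

```text
time: 31.28
tool_pos: [511.6, 9.1, 31.3]
tcp_rot: [3.142, -0.0, 1.308]
contact_force: [-0.3, -1.3, 0.0]
grip_width: 0.3
finger_force: 0.0
```

Emit:
play_rows(
  rows=[
    [[0.018,0.065,0],[0,0,0]],
    [[0,0,0],[0,0,0]],
  ],
)

```text
time: 31.52
tool_pos: [512.1, 11.1, 31.3]
tcp_rot: [3.142, -0.0, 1.308]
contact_force: [-0.4, 0.1, 1.1]
grip_width: 0.1
finger_force: 0.0
```

Emit:
play_rows(
  rows=[
    [[0.018,0.065,0],[0,0,0]],
    [[0,0,0],[0,0,0]],
  ],
)

```text
time: 31.78
tool_pos: [512.7, 13.1, 31.3]
tcp_rot: [3.142, -0.0, 1.308]
contact_force: [0.1, 0.3, 0.3]
grip_width: 0.4
finger_force: 0.0
```

Emit:
play_rows(
  rows=[
    [[0.018,0.065,0],[0,0,0]],
    [[0,0,0],[0,0,0]],
  ],
)

```text
time: 32.02
tool_pos: [513.2, 15.0, 31.3]
tcp_rot: [3.142, -0.0, 1.308]
contact_force: [0.5, 0.4, 0.2]
grip_width: 0.4
finger_force: 0.0
```

Emit:
play_rows(
  rows=[
    [[0.018,0.065,0],[0,0,0]],
    [[0,0,0],[0,0,0]],
  ],
)

```text
time: 32.28
tool_pos: [513.8, 17.0, 31.3]
tcp_rot: [3.142, -0.0, 1.308]
contact_force: [0.3, -0.4, -0.0]
grip_width: 0.5
finger_force: 0.1
```

Emit:
play_rows(
  rows=[
    [[0.018,0.065,0],[0,0,0]],
    [[0,0,0],[0,0,0]],
  ],
)

```text
time: 32.52
tool_pos: [513.9, 17.4, 31.4]
tcp_rot: [-3.141, 0.002, 1.309]
contact_force: [-2.5, -9.4, 1.7]
grip_width: 0.4
finger_force: 4.8
```

Emit:
play_rows(
  rows=[
    [[0.018,0.065,0],[0,0,0]],
    [[0,0,0],[0,0,0]],
  ],
)

```text
time: 32.78
tool_pos: [514.0, 17.6, 31.4]
tcp_rot: [-3.141, 0.005, 1.309]
contact_force: [-5.4, -20.7, 3.2]
grip_width: 0.1
finger_force: 10.0
```

Emit:
play_rows(
  rows=[
    [[0.018,0.065,0],[0,0,0]],
    [[0,0,0],[0,0,0]],
  ],
)

```text
time: 33.02
tool_pos: [514.0, 17.8, 31.4]
tcp_rot: [-3.14, 0.007, 1.309]
contact_force: [-7.3, -29.5, 4.4]
grip_width: 0.2
finger_force: 15.2
```

Emit:
play_rows(
  rows=[
    [[0.018,0.065,0],[0,0,0]],
    [[0,0,0],[0,0,0]],
  ],
)

```text
time: 33.28
tool_pos: [514.1, 17.9, 31.5]
tcp_rot: [-3.139, 0.01, 1.31]
contact_force: [-10.1, -40.0, 6.6]
grip_width: 0.2
finger_force: 20.4
```

Emit:
play_rows(
  rows=[
    [[-0.07,-0.26,0],[0,0,0]],
    [[-0.13,-0.48,0],[0,0,0]],
    [[-0.2,-0.8,0],[0,0,0]],
    [[0,-0.5,1],[0,0,0]],
    [[0,0,1],[0,0,0]],
    [[0,0,1],[0,0,0]],
    [[0,0,1],[0,0,0]],
    [[0,0,1],[0,0,0]],
    [[0,0,1],[0,0,0]],
    [[0,0,0],[0,0,0]],
    [[0,0,0],[0,0,0]],
  ],
)

```text
time: 34.65
tool_pos: [503.3, -36.4, 210.5]
tcp_rot: [-3.14, -0.0, 1.309]
contact_force: [-0.5, -0.5, 0.8]
grip_width: 0.8
finger_force: 0.0
```

```bash
python3 d.py wrist9 wedge,39 blank,65 fence,40
```

```text
[503.3 -36.4 210.5] [-3.14  -0.     1.309]
wedge 0.89 [536.3  91.7] [130.8  37. ] 74.9
[[501.3999938964844, 33.400001525878906], [537.0999755859375, 23.700000762939453], [571.2000122070312, 150.0], [535.4000244140625, 159.60000610351562]] [245   0] [280 116]
blank 0.91 [584.8  96.5] [81.2 62.9] 76.3
[[544.7000122070312, 64.5], [605.7000122070312, 49.599998474121094], [624.9000244140625, 128.60000610351562], [563.9000244140625, 143.39999389648438]] [277   0] [341  74]
fence 0.69 [634.9  93.5] [90.7 27.9] 70.4
[[606.5, 55.400001525878906], [632.7999877929688, 46.099998474121094], [663.2000122070312, 131.5], [636.9000244140625, 140.89999389648438]] [335   0] [360  74]
```

View pics/wrist9.png

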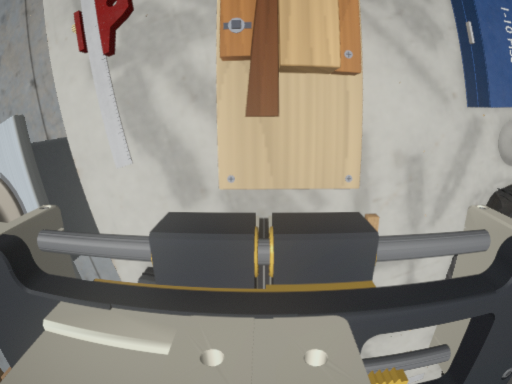

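Run:
```python
from h import *
import pickle
w=pickle.load(open("wrist9.pkl","rb")); o=np.array([576.4,116.4]); a=np.radians(-15.05)
W=lambda x,y,z:[o[0]+x*np.cos(a)-y*np.sin(a),o[1]+x*np.sin(a)+y*np.cos(a),z]
for y in(-50,-54): print(y,proj(w,W(15,y,65)).round(1),proj(w,W(15,y,15)).round(1))
print("apron",proj(w,W(0,-185,15)).round(1))
g=cv2.cvtColor(w["frame"],cv2.COLOR_RGB2GRAY).astype(int)
print(g[55:85,300:320].mean(1).round().astype(int).tolist())
```

```text
-50 [ 66.7 311. ] [ 73.7 304.2]
-54 [ 70.6 311.1] [ 77.1 304.2]
apron [188.8 289.9]
[171, 171, 172, 172, 172, 172, 172, 172, 171, 166, 145, 113, 97, 95, 96, 96, 95, 104, 149, 176, 179, 180, 180, 180, 180, 180, 180, 180, 180, 180]
```

```bash
python3 -c "
from plant import bot
print(bot.close_job())"
```

```text
the job is handed in; nothing more can be done
None
```

The stick lies flat on the bench, the blank is up against the end stop, and the wedge is bound in its slot. The last push peaked at about 41 N, over the 10–20 N you asked for, because I took two steps too many after it bound. The job is handed in; no verdict came back.

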